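# Swing out the draining hook and snap a staining rack onto it

## Task

Swing the folded steel hook on the grey draining board out until it stands straight out at its stop, then take the slide staining rack by its black grip and bring its loop over the hook's tip. Feel for the upright lug, and press the loop's bar gently down along it, past the sprung wire gate, until it sits on the bottom of the hook with the gate shut above it; then let go. Keep the rack upright, never press it hard on the hook nor the hand on the board, and leave everything else where it stands.

Things in the scene. Friction and masses are not known exactly. Their poses are not given: they have to be found in the camera images.
- panel: grey draining board standing on the bench: upright slab 12 mm thick, 280 mm long, top edge 178 mm above the bench; origin at the bench under its middle; y runs along the board, its working face looks to -x, z up. A foot reaches 80 mm behind it; a shallow steel drip tray (120 x 220 x 18 mm, fixed) lies in front of it
- hook_hinge (a point): the hook's upright hinge axis, 16 mm before the board's face, 160 mm above the bench, level with the arm's underside; fixed, axes parallel to the board's. The hook ends in an upright lug 8 mm thick: inner face 74 mm + S, outer face 82 mm + S from this axis (S: see hook_arm); lug top 206 mm above the bench, 28 mm over the board's top edge
- hook_arm (a point): root of the hook's arm: on the hinge axis, at the arm's underside, turning with the hook; x along the arm outwards, z up. An end piece (lug, seat, gate) is clamped firmly on the arm 0 to 24 mm farther out, call it S: S differs each time and is not measured. The seat is 8 mm above this point: the bar's centre belongs 11 mm above it, 66 to 71 mm + S out
- hook (a joint): angle of the hook about its upright hinge, rad: 0 folded flat along the board (arm along the board's +y), growing as it swings out, 1.571 at its hard stop (arm straight out along the board's -x). The hinge is stiff: it stays where it is left; about 2.5 N at the lug turns it. The end piece is 12 mm wide, the hinge barrel 18 mm
- gate (a joint): sprung wire gate in the hook's mouth, rad: 0 closed, growing as its outer end is pressed down, at most 0.6. Pivot 34 mm + S out, 42 mm above the arm's underside; it slopes down to its end, 69.5 mm + S out, 21.5 mm up, 12 mm wide, under 3 mm from the lug. Its end gives way at about 4.5 to 7 N, more than the rack's weight, and springs shut above a bar that has passed it
- rack: steel slide staining rack, 0.2 to 0.33 kg: a basket 34 x 84 x 40 mm (x, y, z) with a loop handle over it; origin at the centre of its underside, z up. Symmetric for a half turn about z
- rack_bar (a point): centre of the round cross bar at the top of the loop, 6 mm thick, lying along the rack's y, 44 mm long, 106 mm above the rack's underside. The loop's opening below it is 63 mm high (down to the basket's rim) and at least 38 mm wide. It passes the gate only if it comes straight down along the lug's inner face, with less than 2.5 mm between them; farther in, it jams the gate down onto the arm
- rack_grip (a point): centre of the black grip block above the bar: 10 x 26 x 30 mm (x, y, z), 157 mm above the rack's underside, 51 mm above the bar, carried by two thin legs from the bar's ends that leave its middle free (31 mm apart 16 mm above the bar). Held across its 26 mm width (along y), the fingers stay clear of the hook's lug
- slidebox: closed grey slide box, 85 x 100 x 34 mm, origin under its centre
- beaker: small glass beaker, 68 mm wide, 85 mm high, origin under its centre
- oil: small amber bottle, 34 mm wide, 70 mm high, origin under its centre
- dish: clear culture dish, 94 mm wide, 20 mm high, origin under its centre
- reagent: white jar, 56 mm wide, 110 mm high, origin under its centre
- tweezers: flat steel tweezers, 110 mm long, 6 mm high, origin under the middle
- penpot: steel pot, 72 mm wide, 90 mm high, origin under its centre
There are look-alikes about, which are no part of the job. What is shaped like the rack but blue is not meant.

How it is judged (in metres and radians):
On the way, in this order (a step that is already met when the one before it is completed fails the run):
1. the hook stands straight out, within 5 degrees of its stop (value of joint hook above 1.48 rad), for 0.2 s.
2. the rack's bar presses the gate open with the hook out (value of joint gate above 0.06 rad and value of joint hook above 1.4 rad and contact force between rack and gate above 0.5 N), for 0.02 s.
At the end, for the whole second after the job is handed in: the hook is out (over 1.4 rad); the rack hangs on it, bar down on the arm inside the hook (centre 7 to 14 mm above hook_arm, 60 to 100 mm out, within 10 mm of the arm's middle), the gate shut above it (under 0.04 rad); the rack is upright within 0.25 rad, still and let go (value of joint hook above 1.4 rad and value of joint gate below 0.04 rad and x of rack_bar in the frame of hook_arm between 0.06 and 0.1 m and y of rack_bar in the frame of hook_arm between -0.01 and 0.01 m and z of rack_bar in the frame of hook_arm between 0.007 and 0.014 m and contact force between rack and hook above 0.5 N and angle between rack's own z axis and vertical below 0.25 rad and linear speed of rack below 0.05 m/s); the robot touches nothing.
It fails at once if the rack presses on the hook and its gate with more than 20 N (contact force between rack and hook above 20 N).
It fails at once if the rack is tipped by more than 0.7 rad (angle between rack's own z axis and vertical above 0.7 rad).
It fails at once if the hand or arm presses on the draining board with more than 20 N (contact force between any of the fingers, the arm and panel above 20 N).
It fails at once if a bystander is moved by more than 30 mm (distance of any of slidebox, beaker, oil, dish, reagent, tweezers, penpot from where it was at the start of the episode above 0.03 m).
It also fails if it takes over 67 s, if anything falls off the work surface, if the arm or the gripper's body presses on something with over 40 N, if the wrist force passes 120 N, or if a joint passes its speed limit or range.

## Robot

A 7-joint arm with a two-finger parallel gripper is mounted at the origin on the work surface. World frame = base frame: x ahead of the robot, y to its left, z up, the work surface at z = 0. Lengths are in mm, angles in rad, forces in N, time in s.
With the tool pointing down it reaches from about 400 to 900 mm from the base axis. Payload 5.6 kg.
Tool frame: the origin (TCP) lies midway between the tips of the shut fingers; the grasp point (between the pads) lies 19 mm behind it; x points along the fingers, y is the direction in which the jaws open and shut, and the axes are right-handed (so a half turn about x gives the same grasp; the last joint's range is limited). The gripper opens to 92 mm and grips with 3 to 60 N. Pads are 20 mm wide; open, the fingers measure 128 mm over their backs; the gripper's body (75 mm by 189 mm) begins 69 mm behind the grasp point.
Start: joints at [1.265, 0.468, -0.012, 1.603, 0.006, 1.071, -0.056], TCP at [168.818, -627.702, 214.592] pointing down, gripper open.
Joint ranges: [-2.53, 2.53], [-0.31, 2.02], [-1.57, 1.55], [0.28, 2.44], [-1.29, 4.43], [0.15, 1.84], [-2.92, 2.92]. Speed limits (rad/s): [2.57, 2.57, 3.14, 3.14, 3.14, 3.14, 3.14].

## Interface

Orientations are given as a rotation vector (axis times angle).
In Python, from cell import robot, grip, kin, viewer gives the robot as it stands. Calls block until the motion is done:
- robot.movep(position, orientation): joint-space move of the TCP to a pose.
- robot.servo_line(position, feed=150, rotation=None): straight line of the TCP; rotation=None keeps the orientation; feed is the mean speed in mm/s.
- robot.goto_joints(angles): joint-space move.
- grip(opening, newtons=None): opening from 0.0 (shut) to 1.0 (fully open); newtons is the grip in N (None keeps the last); returns when the fingers have stopped.
- robot.hold(seconds).
- kin.ik(position, orientation): joint angles nearest the present ones, or None.
- robot.observe(): the state.
- viewer.read_camera(name): name is "side" or "top"; returns the picture (384x512x3 uint8, red, green, blue); there is no depth.
- viewer.camera_info(name): a dict with "camera_matrix" (3x3 intrinsics, pixels), "R" (3x3) and "t" (3): a world point X has camera coordinates R X + t. Camera axes: x right, y down, z forward; pixel columns grow to the right and rows downward; lengths in mm; the calibration is good to about 2 mm. A picture is of the moment at which its call begins. camera_info takes no time and is no camera call.
A pose or a line that the arm cannot do raises robot.IKError and nothing moves.
- robot.job_done(): hands the job in, once; it reports no verdict.
Trained networks look in the newest picture that a camera, given by its name, has taken for a name from the list of things; names that differ only in an ending like _2 or _b are one class to them, and where a whole thing is asked for, a point or a joint stands for the part that bears it (a point fixed in the world has none). Each returns a list of dicts, best first, with "confidence" (0 to 1); they miss things now and then, are a little off and sometimes report something else, mostly with a low value. They report only what shows in the picture. A call takes as long as a camera call. They do not tell look-alikes from the thing itself.
- viewer.silhouettes(name, camera): "mask" (384x512 bool, what is visible of it).
- viewer.pinpoint(name, camera): "at" ([x, y, z] in mm, in the coordinates of the camera as it stood for that picture, good to about 4 mm: a listed point, or the origin of a listed thing).
The state is a dict: "t": time; "joints": joint angles; "joint_velocities": joint speeds; "joint_torque": joint torques, N m; "tcp_pos": TCP position; "tcp_rot": TCP orientation; "contact_force": force on the tool from outside, world axes, zero at the start; "wrist_torque": the same for the moment, N m; "grip_width": opening from 0.0 (shut) to 1.0 (fully open).
Only numpy, scipy, OpenCV 4.12 (cv2) and the standard library are available. Lean on these libraries where they do the work, as an engineer would, in place of code of your own. Each camera call takes 0.05 s, during which the arm holds its last target.

## Working session

There is one attempt and no reset: what is moved stays moved. The work goes in short steps, each a Python script; the robot and the scene stay as the last script left them, time stands still between calls to the robot, and variables do not carry over. Pictures are saved under pics/ and viewed, and the job is handed in when it is done.

```bash
ls; mkdir -p pics; cat > h.py <<'E'
import numpy as np, cv2, json
from cell import robot, grip, kin, viewer
def cam2w(p,c):
    i=viewer.camera_info(c);R=np.array(i["R"]);t=np.array(i["t"]);return R.T@(np.array(p)-t)
def proj(X,c):
    i=viewer.camera_info(c);q=np.array(i["camera_matrix"])@(np.array(i["R"])@np.array(X)+np.array(i["t"]));return q[:2]/q[2]
def ray(px,c):
    i=viewer.camera_info(c);R=np.array(i["R"]);t=np.array(i["t"]);d=R.T@np.linalg.solve(np.array(i["camera_matrix"]),[px[0],px[1],1.]);return -R.T@t,d/np.linalg.norm(d)
def onz(px,c,z):
    o,d=ray(px,c);return o+d*(z-o[2])/d[2]
def snap(c,n):
    im=viewer.read_camera(c);cv2.imwrite(f"pics/{n}.png",im[:,:,::-1]);return im
def crop(im,n,x0,y0,x1,y1,k=4):
    cv2.imwrite(f"pics/{n}.png",cv2.resize(im[y0:y1,x0:x1,::-1],None,fx=k,fy=k,interpolation=cv2.INTER_CUBIC))
E
python3 - <<'E'
from h import *
np.set_printoptions(precision=1,suppress=True)
for c in ["side","top"]:
    snap(c,c+"0")
    i=viewer.camera_info(c);print(c,np.array(i["camera_matrix"]).tolist(),-np.array(i["R"]).T@np.array(i["t"]),np.array(i["R"])[2])
    for n in ["panel","hook_hinge","hook_arm","rack","rack_bar","rack_grip","slidebox","beaker","oil","dish","reagent","tweezers","penpot"]:
        for d in viewer.pinpoint(n,c):
            w=cam2w(d["at"],c);print(n,round(d["confidence"],2),w,proj(w,c))
s=robot.observe();print({k:np.round(v,3) for k,v in s.items()})
E
```

```text
pics
side [[361.39280739756407, 0.0, 255.2669015185983], [0.0, 361.39280739756407, 188.79490974601785], [0.0, 0.0, 1.0]] [ 480.7 -768.6  728.5] [ 0.1  0.8 -0.6]
panel 0.94 [566.6 269.6  -2.5] [255.  182.3]
panel 0.39 [578.2 251.6 157.9] [259.7 144.7]
hook_hinge 0.8 [578.7 249.3 154.7] [259.9 145.9]
hook_hinge 0.74 [425.3 -20.2   2.2] [212.6 240.9]
hook_arm 0.8 [576.1 253.  158.9] [259.1 144.2]
rack 0.96 [ 352.5 -166.3    3.3] [182.  282.9]
rack_bar 0.97 [ 516.  -319.6  106.1] [251.6 306.4]
rack_bar 0.82 [ 350.7 -169.7  103.7] [176.6 255.9]
rack_bar 0.75 [ 471.1 -220.3  102. ] [228.8 270.9]
rack_grip 0.85 [ 347.4 -163.9  156.4] [172.8 237.7]
rack_grip 0.72 [ 516.3 -317.2  160.9] [252.  287.9]
rack_grip 0.65 [ 466.9 -214.9  156.9] [226.1 251.9]
rack_grip 0.29 [564.4 268.7  -3.5] [254.3 182.7]
slidebox 0.76 [425.1 -21.6  -0.4] [212.6 242. ]
beaker 0.66 [ 620.2 -116.1   -0. ] [285.3 264. ]
oil 0.66 [ 641.9 -272.3   -3.1] [303.8 315.3]
oil 0.62 [564.  270.6  -4.5] [254.2 182.7]
dish 0.59 [ 380.7 -336.7    3.1] [188.1 346.3]
reagent 0.58 [747.5 -35.7   0.7] [325.4 240.8]
tweezers 0.64 [ 72
[... 1063 characters left out ...]
l 0.73 [ 635.7 -274.2   -0.4] [359.2 165.3]
dish 0.6 [ 372.5 -340.5    3.1] [387.  251.9]
reagent 0.73 [738.8 -33.   -1.7] [279.6 134. ]
tweezers 0.69 [ 734.4 -182.8   -0.9] [328.  134.6]
penpot 0.86 [310.2 344.8   1.9] [154.1 277.7]
penpot 0.34 [737.  -33.4   1.6] [279.8 134.3]
{'t': np.float64(1.4), 'joints': array([ 1.3,  0.5, -0. ,  1.6,  0. ,  1.1, -0.1]), 'joint_velocities': array([ 0.,  0.,  0., -0.,  0., -0.,  0.]), 'joint_torque': array([  0. , -52. ,  -0. , -24.4,  -0.1,   0. ,   0. ]), 'tcp_pos': array([ 168.8, -627.7,  214.6]), 'tcp_rot': array([ 2.1,  0.3, -2.1]), 'contact_force': array([ 0.1, -0.3,  0.6]), 'wrist_torque': array([-0., -0.,  0.]), 'grip_width': np.float64(0.998)}
```

View images.

View pics/side0.png

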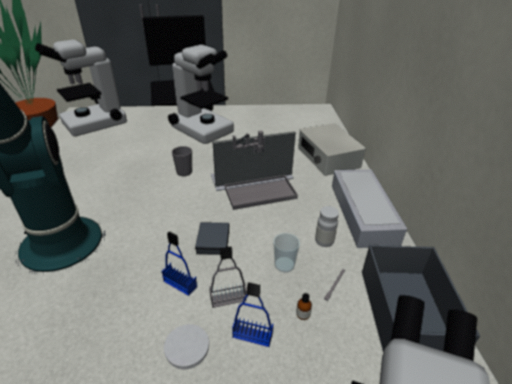

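View pics/top0.png

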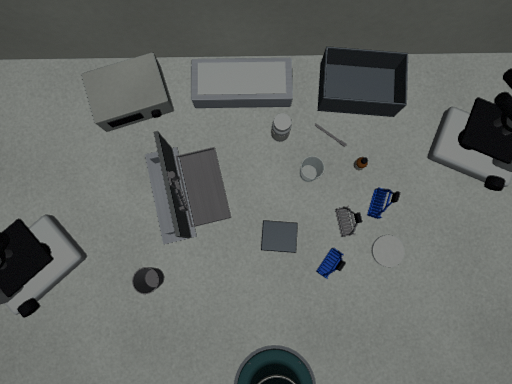

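```bash
python3 - <<'E'
import cv2
a=cv2.imread("pics/side0.png");b=cv2.imread("pics/top0.png")
cv2.imwrite("pics/c1.png",cv2.resize(a[210:355,150:300],None,fx=4,fy=4,interpolation=2))
cv2.imwrite("pics/c2.png",cv2.resize(a[120:200,190:330],None,fx=5,fy=5,interpolation=2))
cv2.imwrite("pics/c3.png",cv2.resize(b[130:260,130:260],None,fx=4.6,fy=4.6,interpolation=2))
cv2.imwrite("pics/c4.png",cv2.resize(b[170:290,300:440],None,fx=5,fy=5,interpolation=2))
E
```

```text
(no output)
```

View pics/c1.png

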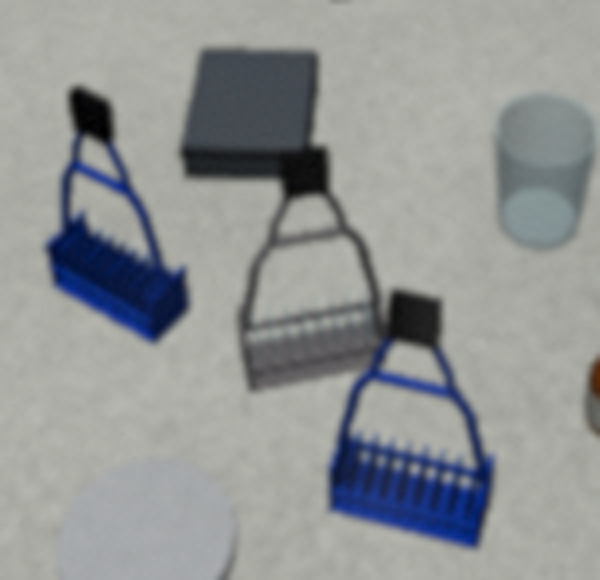

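View pics/c2.png

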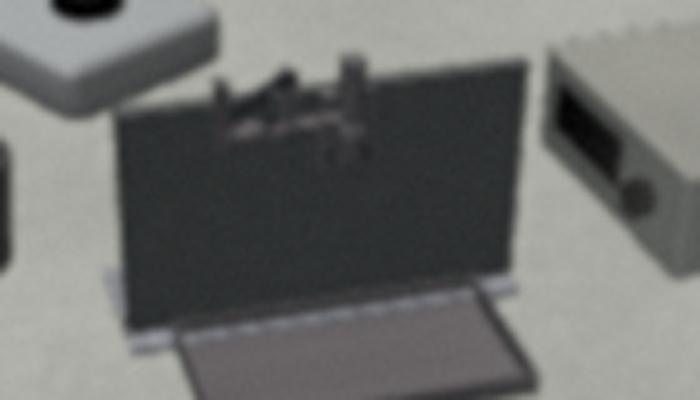

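View pics/c3.png

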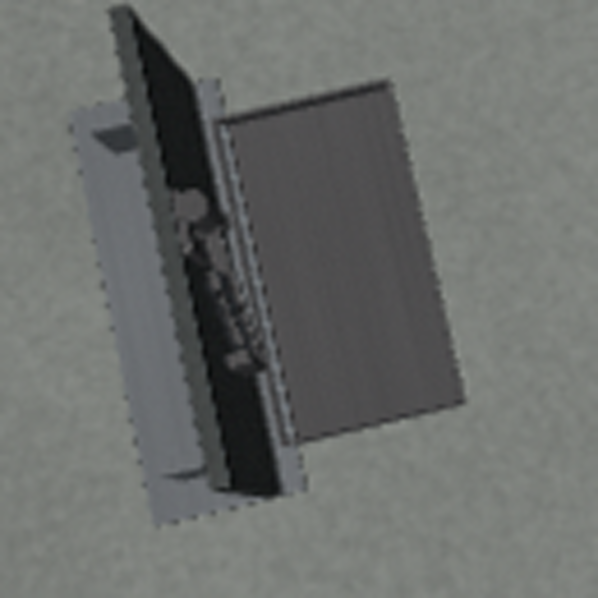

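View pics/c4.png

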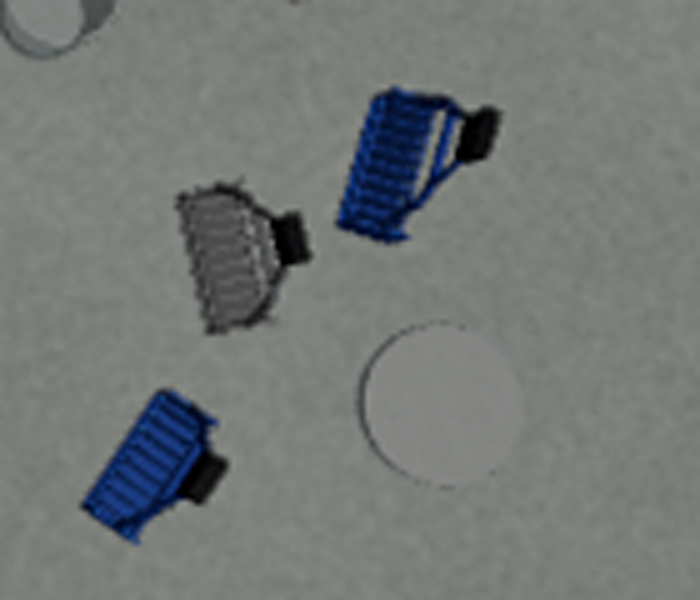

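Candidates for the rack: grey-steel one at top (348,220) / side (228,275); blue look-alikes at top (385,200), (330,262) and side (253,315), (179,268). The close crop confirms that only the middle one is steel, so I choose it. The hook is folded with its lug at about top (181,209) / side (234,137) and its hinge at about side (260,145). Next: fit the board pose, S and the rack yaw.

```bash
cat > fit.py <<'E'
from h import *
from scipy.optimize import least_squares
np.set_printoptions(precision=1,suppress=True)
# panel-frame corners: origin at bench under middle of slab (x=-6 front face, +6 back)
obs=[("top",(158.3,131.1),(-6,-140,178)),("top",(180,236.5),(-6,140,178)),("top",(153.9,131.7),(6,-140,178)),("top",(175.2,235.4),(6,140,178)),
("side",(213.6,143.6),(-6,140,178)),("side",(295.4,133.6),(-6,-140,178)),("side",(216,185.6),(-6,140,0)),("side",(291.6,176),(-6,-140,0))]
def P(p,X):
    c,s=np.cos(p[2]),np.sin(p[2]);return np.array([p[0]+c*X[0]-s*X[1],p[1]+s*X[0]+c*X[1],X[2]])
def res(p,cams=("top","side")):
    return np.concatenate([proj(P(p,X),c)-np.array(u) for c,u,X in obs if c in cams])
for cams in [("top","side"),("top",),("side",)]:
    r=least_squares(lambda p:res(p,cams),[562,270,np.pi/2+.1],loss="soft_l1");print(cams,r.x,np.degrees(r.x[2]),r.fun.round(1)); h=P(r.x,(-22,0,160));print("hinge if y=0",h)
    if len(cams)==2: p=r.x
# with hinge location
for w in [(578.7,249.3),(574.7,253.5),(576.1,253),(574.8,254.9)]:
    d=np.array(w)-p[:2];c,s=np.cos(p[2]),np.sin(p[2]);print("hinge in panel",c*d[0]+s*d[1],-s*d[0]+c*d[1])
for px in [(0,0)]: pass
# lug top centre pixel: side c2 (222,82)->  top c3 (235,362)
for c,px in [("side",(190+222/5,120+82/5)),("top",(130+238/4.6,130+358/4.6))]:
    w=onz(px,c,206);d=w[:2]-p[:2];cc,s=np.cos(p[2]),np.sin(p[2]);print(c,"lug",w,"panel",cc*d[0]+s*d[1],-s*d[0]+cc*d[1])
# hinge barrel pix side (350,62) c2
E
python3 fit.py
```

```text
('top', 'side') [561.6 271.2   1.8] 102.301100164385 [-0.  -1.4  0.  -1.3 -0.2 -1.   0.1  1.  -1.8 -1.  -0.  -1.5 -1.4  3.
 -0.3  0.7]
hinge if y=0 [566.3 249.7 160. ]
('top',) [559.3 271.1   1.8] 102.27447576510762 [ 0.  -0.6  0.  -0.3 -0.1 -0.1  0.1  1.9]
hinge if y=0 [564.  249.6 160. ]
('side',) [564.7 272.6   1.8] 103.09086160866524 [-0.6 -1.   0.7 -1.9 -0.3  3.1  0.4  0.1]
hinge if y=0 [569.7 251.2 160. ]
hinge in panel -25.05575100734967 -12.059481805210078
hinge in panel -20.09998018771293 -9.046122287456365
hinge in panel -20.886769735344277 -10.307455791228465
hinge in panel -18.753427025153847 -9.442095241585973
side lug [496.7 220.5 206. ] panel -35.71502579246758 74.1890927100919
top lug [491.7 226.5 206. ] panel -28.808741923802227 77.78276901953906
```

```bash
cat > ov.py <<'E'
from h import *
def over(file,c,x0,y0,x1,y1,k,segs,out):
    im=cv2.imread(file);im=cv2.resize(im[y0:y1,x0:x1],None,fx=k,fy=k,interpolation=2)
    f=lambda X:tuple(int(round(v)) for v in (proj(X,c)+.5-np.array([x0,y0]))*k)
    for a,b,col in segs: cv2.line(im,f(a),f(b),col,1)
    cv2.imwrite(out,im)
def box(T,xs,ys,zs,col):
    V=[T((x,y,z)) for x in xs for y in ys for z in zs];s=[]
    for i in range(8):
        for j in (1,2,4):
            if not i&j: s.append((V[i],V[i|j],col))
    return s
def T2(x,y,a):
    c,s=np.cos(a),np.sin(a);return lambda X:np.array([x+c*X[0]-s*X[1],y+s*X[0]+c*X[1],X[2]])
E
cat > o1.py <<'E'
from ov import *; import sys
px,py,ya,hy,th,S=map(float,sys.argv[1:7])
P=T2(px,py,np.radians(ya));h=P((-22,hy,0));H=T2(h[0],h[1],np.radians(ya)+np.pi/2+th)
s=box(P,(-6,6),(-140,140),(0,178),(0,255,255))+box(H,(74+S,82+S),(-6,6),(160,206),(0,255,0))+box(H,(-9,9),(-9,9),(160,190),(255,0,255))+box(H,(0,82+S),(-4,4),(160,168),(255,200,0))
over("pics/side0.png","side",190,110,310,200,6.5,s,"pics/o_side%s.png"%sys.argv[7])
over("pics/top0.png","top",135,120,245,245,4.7,s,"pics/o_top%s.png"%sys.argv[7])
E
python3 o1.py 561.6 271.2 102.3 -10 0 8 a
```

```text
(no output)
```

View pics/o_sidea.png

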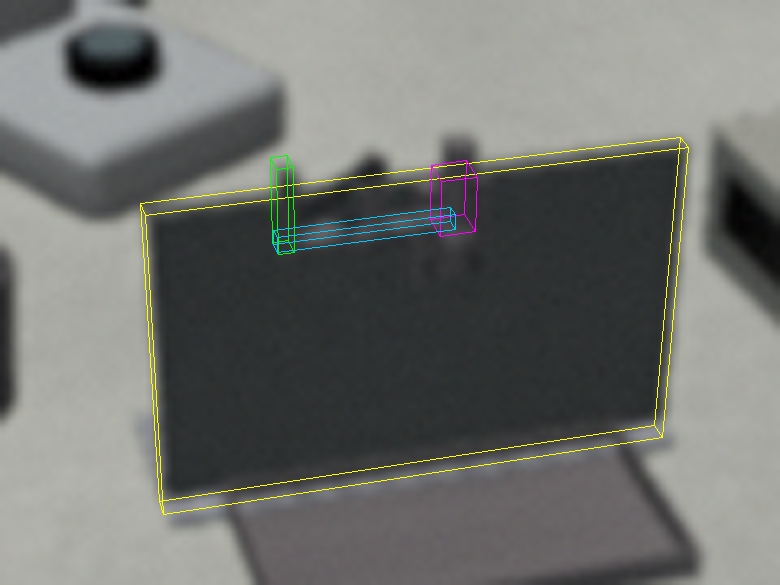

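View pics/o_topa.png

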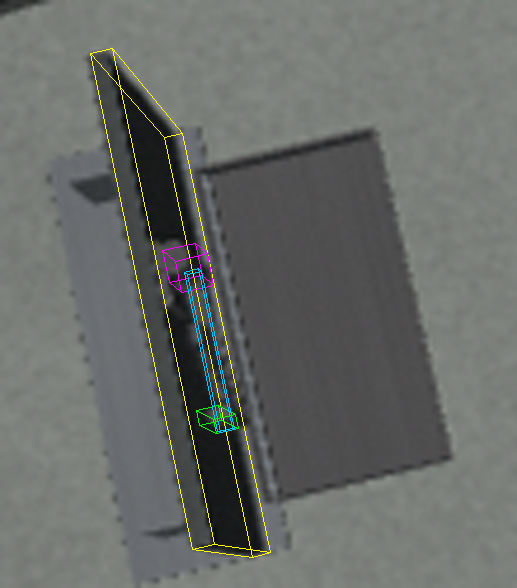

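```bash
python3 - <<'E'
import cv2
a=cv2.imread("pics/side0.png");b=cv2.imread("pics/top0.png")
for i,n in ((a[126:166,224:284],"z1"),(b[165:220,155:205],"z2")):
    i=cv2.resize(i,None,fx=12 if n=="z1" else 11,fy=12 if n=="z1" else 11,interpolation=2)
    cv2.imwrite(f"pics/{n}.png",cv2.convertScaleAbs(i,alpha=1.8))
E
```

```text
(no output)
```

View pics/z1.png

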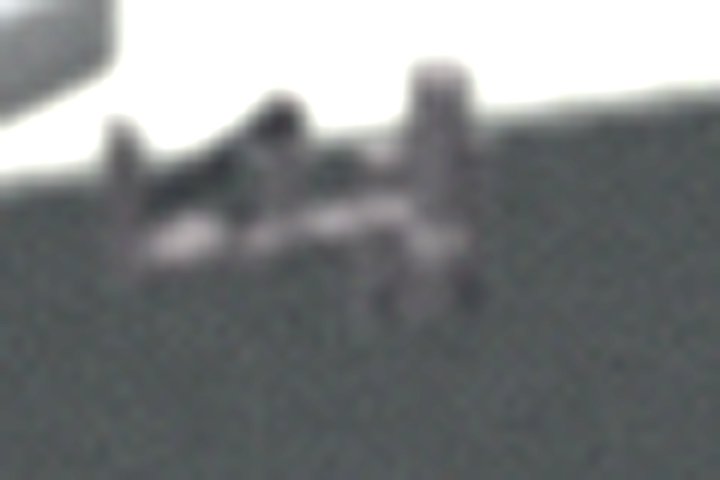

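View pics/z2.png

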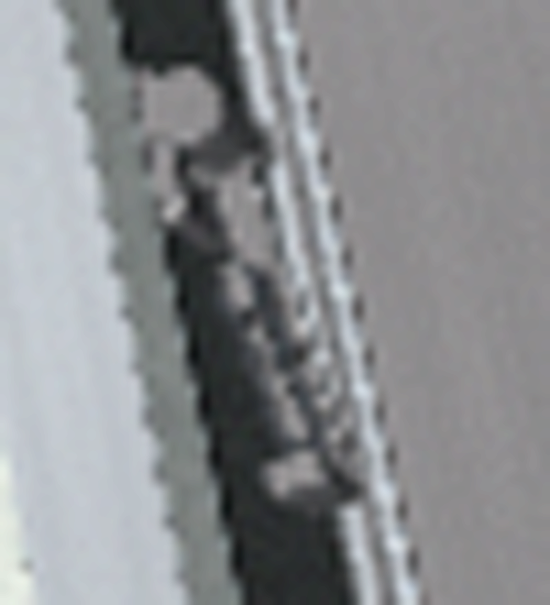

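```bash
cat > f2.py <<'E'
from h import *
from scipy.optimize import least_squares
np.set_printoptions(precision=1,suppress=True)
def tri(pt,ps):
    r=least_squares(lambda X:np.r_[proj(X,"top")-pt,proj(X,"side")-ps],[550,250,190]);return r.x,r.fun
print("barrel",*tri((170.9,174.4),(260.2,131.8)));print("lug",*tri((181.5,207.5),(233.7,136.2)))
for z in (195,200,206):print(z,onz((170.9,174.4),"top",z),onz((260.2,131.8),"side",z))
L=[onz((181.5,207.5),"top",206),onz((233.7,136.2),"side",206)];print(L)
# panel top edge only
d=.4
from fit import P
obs=[("top",(158.3,131.1),(-6,-140,178)),("top",(180,236.5),(-6,140,178)),("top",(153.9,131.7),(6,-140,178)),("top",(175.2,235.4),(6,140,178)),
("side",(213.6,143.6),(-6,140,178)),("side",(295.4,133.6),(-6,-140,178))]
for cams in ("top","side"),("top",),("side",):
    r=least_squares(lambda p:np.concatenate([proj(P(p,X),c)+d-np.array(u) for c,u,X in obs if c in cams]),[562,270,1.8]);print(r.x,np.degrees(r.x[2]),r.fun)
E
python3 f2.py | tail -14
```

```text
hinge if y=0 [566.3 249.7 160. ]
('top',) [559.3 271.1   1.8] 102.27447576510762 [ 0.  -0.6  0.  -0.3 -0.1 -0.1  0.1  1.9]
hinge if y=0 [564.  249.6 160. ]
('side',) [564.7 272.6   1.8] 103.09086160866524 [-0.6 -1.   0.7 -1.9 -0.3  3.1  0.4  0.1]
hinge if y=0 [569.7 251.2 160. ]
hinge in panel -25.05575100734967 -12.059481805210078
hinge in panel -20.09998018771293 -9.046122287456365
hinge in panel -20.886769735344277 -10.307455791228465
hinge in panel -18.753427025153847 -9.442095241585973
side lug [496.7 220.5 206. ] panel -35.71502579246758 74.1890927100919
top lug [491.7 226.5 206. ] panel -28.808741923802227 77.78276901953906
[561.5 271.8   1.8] 102.37231720688047 [ 0.1 -1.   0.2 -0.8 -0.1 -0.5  0.3  1.4 -1.4 -0.7  0.3 -1.2]
[560.9 272.2   1.8] 102.32912884138862 [-0.  -0.8  0.1 -0.6 -0.2 -0.3  0.1  1.6]
[563.1 266.8   1.8] 103.11920093798136 [-0.8  0.3  0.8 -0.7]
```

```bash
python3 f2.py | head -9
```

```text
barrel [577.2 255.2 201.8] [-0.  -0.4 -0.5  0.1]
lug [493.6 227.8 202.7] [-0.  -0.3 -0.4  0.1]
195 [577.5 256.7 195. ] [580.2 269.2 195. ]
200 [576.5 255.6 200. ] [579.3 259.4 200. ]
206 [575.3 254.2 206. ] [578.2 247.8 206. ]
[array([492.5, 227.1, 206. ]), array([494.6, 221.9, 206. ])]
('top', 'side') [561.6 271.2   1.8] 102.301100164385 [-0.  -1.4  0.  -1.3 -0.2 -1.   0.1  1.  -1.8 -1.  -0.  -1.5 -1.4  3.
 -0.3  0.7]
hinge if y=0 [566.3 249.7 160. ]
```

```bash
cat >> h.py <<'E'
from scipy.spatial.transform import Rotation as Ro
def rv(deg):
    c,s=np.cos(np.radians(deg)),np.sin(np.radians(deg))
    return Ro.from_matrix(np.array([[0,c,s],[0,s,-c],[-1,0,0]])).as_rotvec()
HX=np.array([577.,255.0]); YA=102.3; Rl=88.7
def hookpt(th,x,y,z):
    a=np.radians(YA+90)+th;c,s=np.cos(a),np.sin(a);return np.array([HX[0]+c*x-s*y,HX[1]+s*x+c*y,z])
E
python3 - <<'E'
from h import *
np.set_printoptions(precision=2,suppress=True)
s=robot.observe();M=Ro.from_rotvec(s["tcp_rot"]).as_matrix();print(s["t"],M[:,1],np.degrees(np.arctan2(M[1,1],M[0,1])))
for th in (0.05,.5,1.0,1.57):
    for b in (0,180):
        ph=YA+90+np.degrees(th)+b; p=hookpt(th,Rl+8,-17,186); print(th,ph%360,p,kin.ik(list(p),list(rv(ph))))
for ph in (12,192): print(ph,kin.ik([560,160,240],list(rv(ph))),kin.ik([465,-216,138],list(rv(ph))))
E
```

```text
1.4 [ 0.26 -0.97  0.  ] -74.94901780829734
0.05 195.16478897565412 [479.22 246.11 186.  ] [ 0.39  0.74 -1.32  1.85  0.77  1.2   2.22]
0.05 15.164788975654119 [479.22 246.11 186.  ] [ 0.18  0.49 -0.91  1.86  0.45  1.02 -0.66]
0.5 220.94788975654117 [492.82 204.47 186.  ] [-1.17  0.4   0.89  1.96 -0.38  0.96 -2.52]
0.5 40.947889756541144 [492.82 204.47 186.  ] [ 0.33  0.53 -1.02  1.87  0.52  1.04 -0.19]
1.0 249.59577951308233 [527.35 170.29 186.  ] [ 0.26  0.48 -0.82  1.83  0.41  1.01 -2.65]
1.0 69.59577951308233 [527.35 170.29 186.  ] [ 0.46  0.64 -1.14  1.82  0.64  1.12  0.3 ]
1.57 282.25437383553924 [580.91 156.9  186.  ] [ 0.26  0.56 -0.79  1.71  0.45  1.06 -2.04]
1.57 102.25437383553924 [580.91 156.9  186.  ] [ 0.46  0.74 -1.16  1.7   0.73  1.2   0.89]
12 [ 0.44  0.58 -1.08  1.7   0.54  1.2  -0.57] [ 0.83  0.4  -0.55  1.97  0.28  0.84  0.33]
192 [ 0.54  0.73 -1.32  1.69  0.73  1.31  2.42] [ 0.33  0.34  0.05  2.01 -0.02  0.8  -2.54]
```

```bash
python3 - <<'E'
from h import *
np.set_printoptions(precision=2,suppress=True)
s=robot.observe();p=np.array(s["tcp_pos"]);q=p*0.8;q[2]=290
grip(0.0,20)
robot.servo_line(list(q),feed=250);print(robot.observe()["t"])
j=list(robot.observe()["joints"]);print(j)
j[0]=-0.42;j[6]=-0.2;robot.goto_joints(j)
s=robot.observe();print(s["t"],s["tcp_pos"],s["contact_force"])
ph=YA+90+np.degrees(.05)-180
a=hookpt(.11,Rl+8,-23,250);print(a,kin.ik(list(a),list(rv(ph))))
robot.movep(list(a),list(rv(ph)))
s=robot.observe();print(s["t"],s["tcp_pos"],s["joints"],s["contact_force"])
im=snap("side","s1");crop(im,"s1c",190,60,310,170,6)
im=snap("top","t1");crop(im,"t1c",130,120,250,240,5)
E
```

```text
3.5
[np.float64(1.2683122266927838), np.float64(0.17636729305724402), np.float64(-0.02792044107064621), np.float64(1.8286643656038324), np.float64(0.005490884609861743), np.float64(1.1359064321058008), np.float64(-0.06963230454169649)]
6.2417 [483.79 192.18 289.91] [ 0.47 -1.1   0.16]
[478.02 245.95 250.  ] [-0.48  0.24 -0.06  1.84  0.02  1.06 -0.29]
6.6167 [477.63 245.97 249.06] [-0.48  0.25 -0.06  1.84  0.02  1.06 -0.29] [ 0.12 -0.64  0.19]
```

View pics/s1c.png

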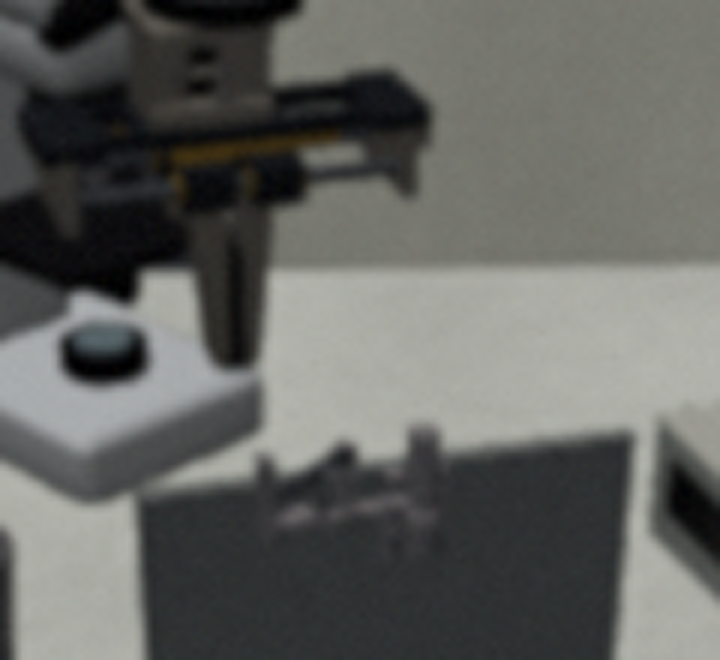

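View pics/t1c.png

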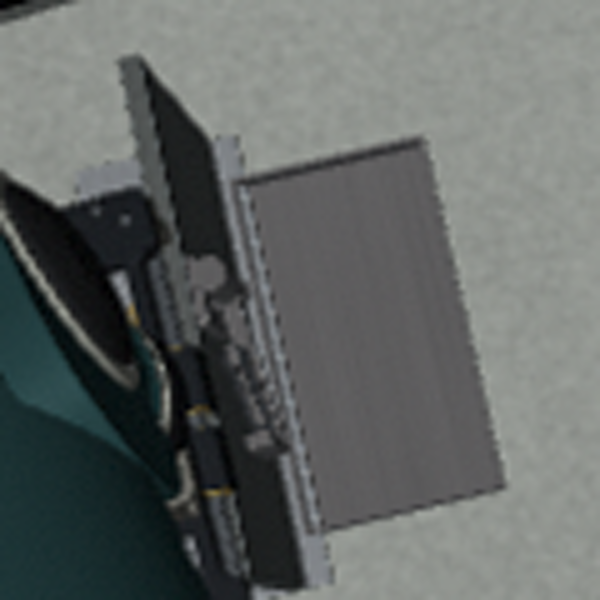

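```bash
python3 - <<'E'
from h import *
np.set_printoptions(precision=1,suppress=True)
p=robot.observe()["tcp_pos"]
print((proj(p,"side")-[190,60]+.5)*6,(proj(p,"top")-[130,120]+.5)*5)
ph=YA+90+np.degrees(.05)-180
robot.servo_line(list(hookpt(.11,Rl+8,-23,187)),feed=80)
s=robot.observe();print(s["t"],s["tcp_pos"],s["contact_force"])
im=snap("side","s2");crop(im,"s2c",190,80,310,170,6)
im=snap("top","t2");crop(im,"t2c",140,130,240,230,6)
E
```

```text
[231.4 360.9] [202.5 459.9]
7.65 [478.4 246.1 187.4] [ 0.2 -0.8 -0.5]
```

View pics/s2c.png

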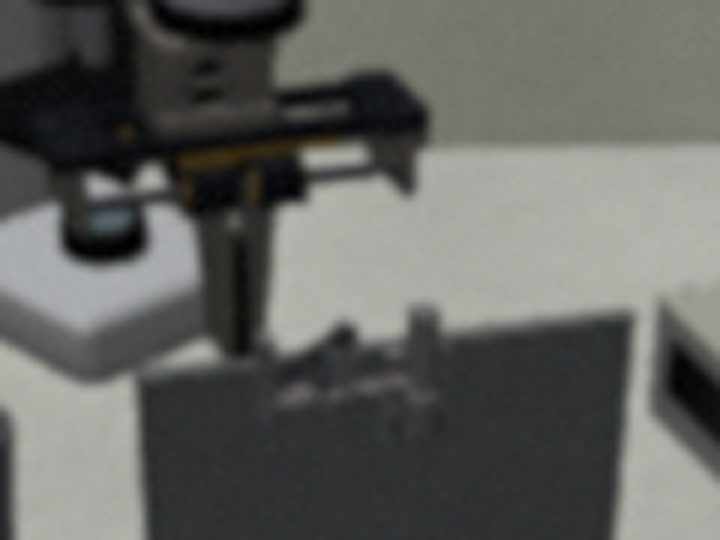

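View pics/t2c.png

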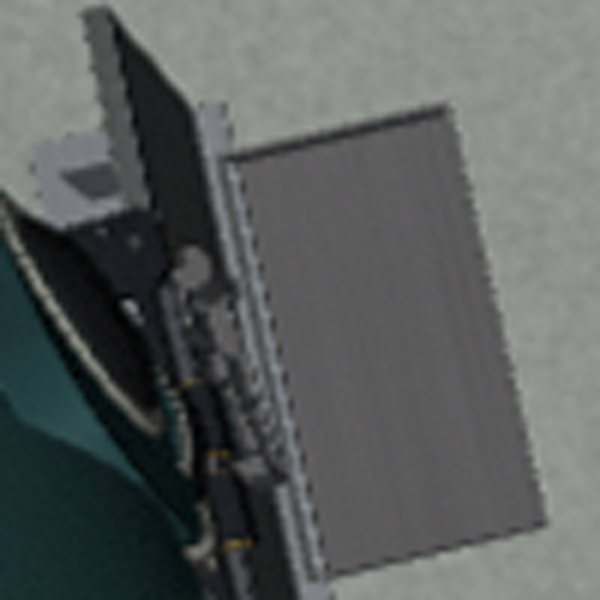

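```bash
cat > sw.py <<'E'
from h import *
np.set_printoptions(precision=1,suppress=True)
def go(th,y,feed,x=Rl+1):
    ph=YA+90+np.degrees(th)-180
    robot.servo_line(list(hookpt(th,x,y,187)),feed=feed,rotation=list(rv(ph)))
    s=robot.observe();f=np.array(s["contact_force"]);a=np.radians(YA+90)+th
    ft=f@[-np.sin(a),np.cos(a),0];fr=f@[np.cos(a),np.sin(a),0]
    print("%.2f"%th,y,"t %.2f"%s["t"],"tan %.1f rad %.1f z %.1f"%(ft,fr,f[2]));return ft,fr
E
python3 - <<'E'
from sw import *
go(.11,-23,60)
for th in (.12,.2,.3,.4,.5,.6):
    ft,fr=go(th,-17,60)
    if abs(ft)>12: print("stop");break
im=snap("side","s3");crop(im,"s3c",190,80,310,170,6)
im=snap("top","t3");crop(im,"t3c",140,130,240,230,6)
E
```

```text
0.11 -23 t 8.02 tan 0.3 rad -0.2 z 0.5
0.12 -17 t 8.28 tan -0.0 rad 0.3 z 0.2
0.20 -17 t 8.56 tan 0.1 rad 1.0 z -0.2
0.30 -17 t 8.86 tan -1.2 rad 0.1 z -0.1
0.40 -17 t 9.16 tan -0.5 rad -0.1 z 0.0
0.50 -17 t 9.46 tan 0.1 rad -0.4 z -0.3
0.60 -17 t 9.76 tan 0.1 rad 0.2 z -0.3
```

View pics/s3c.png

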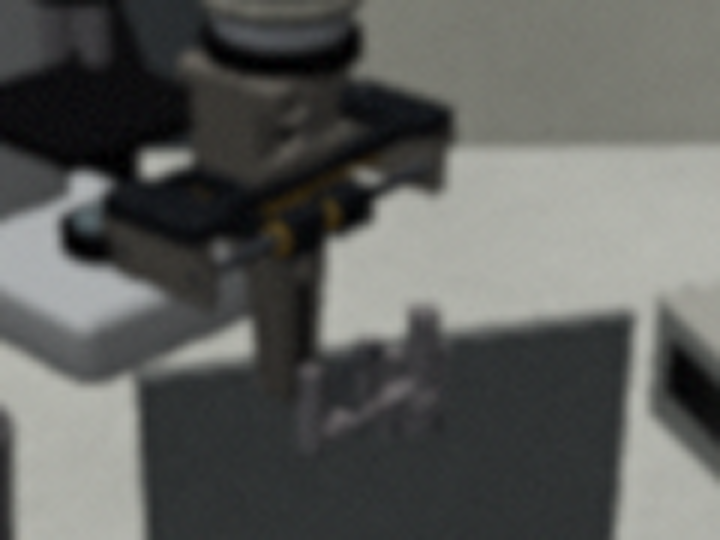

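View pics/t3c.png

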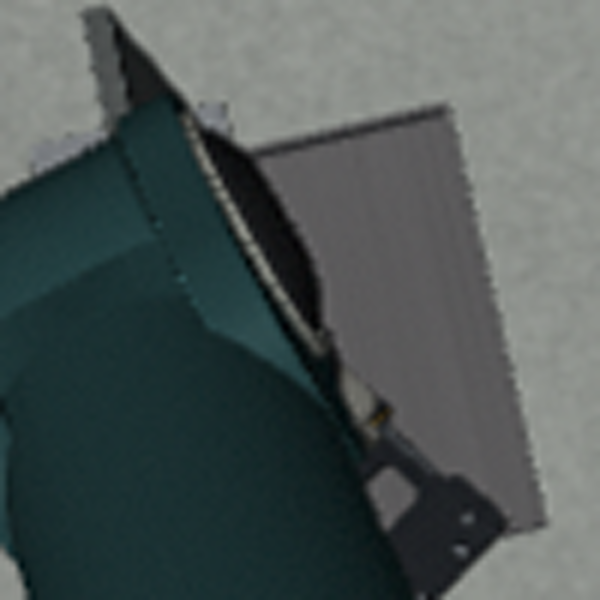

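The hook is following the finger: the lug is now at about side (241,143). I'll carry on to the stop.

```bash
python3 - <<'E'
from sw import *
for th in (.75,.9,1.05,1.2,1.3,1.38,1.42,1.46,1.5,1.53,1.56,1.58,1.6,1.62,1.64,1.66,1.68,1.70):
    ft,fr=go(th,-17,60)
    if abs(ft)>9: print("stop");break
robot.hold(.3)
s=robot.observe();f=s["contact_force"];print(s["t"],f)
im=snap("side","s4");crop(im,"s4c",190,80,310,190,6)
E
```

```text
0.75 -17 t 10.23 tan -0.2 rad -0.2 z -0.3
0.90 -17 t 10.61 tan 0.6 rad 0.8 z 0.8
1.05 -17 t 10.98 tan -0.7 rad 0.2 z 0.4
1.20 -17 t 11.36 tan -0.3 rad -0.7 z -0.1
1.30 -17 t 11.66 tan -0.4 rad 0.7 z 0.3
1.38 -17 t 11.93 tan -0.8 rad -0.1 z -0.5
1.42 -17 t 12.18 tan -0.1 rad 0.1 z 0.8
1.46 -17 t 12.43 tan -1.1 rad -0.5 z -0.8
1.50 -17 t 12.68 tan -0.7 rad 0.3 z -0.2
1.53 -17 t 12.93 tan -1.3 rad -0.5 z -0.3
1.56 -17 t 13.18 tan -1.1 rad -0.2 z 0.2
1.58 -17 t 13.43 tan -2.9 rad -1.4 z 0.5
1.60 -17 t 13.68 tan -7.3 rad 0.4 z 3.1
1.62 -17 t 13.93 tan -11.4 rad -1.1 z 6.3
stop
14.2333 [-12.   -2.2   5.7]
```

View pics/s4c.png

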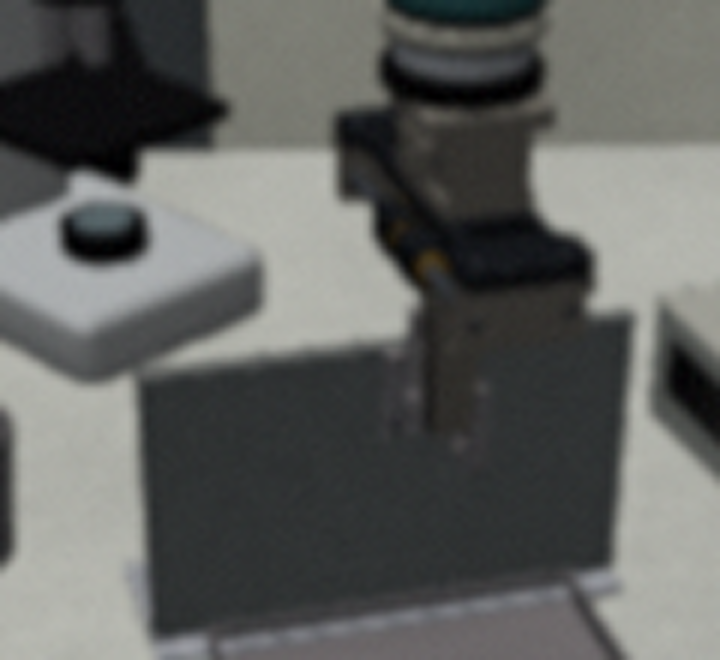

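```bash
python3 - <<'E'
from sw import *
go(1.57,-25,80)
p=robot.observe()["tcp_pos"];robot.servo_line([p[0],p[1],290],feed=250)
j=list(robot.observe()["joints"]);print(np.round(j,2))
j[0]=0.2;robot.goto_joints(j)
s=robot.observe();print(s["t"],s["tcp_pos"],s["contact_force"])
im=snap("side","s5");crop(im,"s5c",224,120,304,190,9)
im=snap("top","t5");crop(im,"t5c",155,150,225,210,9)
for n,c in [("hook_arm","top"),("rack_grip","top"),("rack_bar","top"),("rack_grip","side"),("rack_bar","side"),("hook_arm","side")]:
    if c=="top" or n!="x":
        for d in viewer.pinpoint(n,c): print(n,c,d["confidence"],cam2w(d["at"],c))
E
```

```text
1.57 -25 t 14.59 tan 0.8 rad -0.2 z 0.3
[-0.1  0.3 -0.3  1.6  0.1  1.2  1.4]
15.875 [595.   -7.5 289.6] [ 0.1  0.4 -0.2]
hook_arm top 0.73 [579.5 251.5 159.9]
hook_arm top 0.6 [ 379.5 -341.7    2.9]
rack_grip top 0.7 [ 512.1 -317.9  157.9]
rack_grip top 0.15 [309.6 342.8   1.5]
rack_bar top 0.88 [ 518.8 -313.8  108.4]
rack_grip side 0.85 [ 465.  -213.9  158.2]
rack_grip side 0.74 [ 516.  -317.5  159.5]
rack_grip side 0.67 [ 344.7 -165.6  157.4]
rack_bar side 0.84 [ 469.4 -219.1  106.1]
rack_bar side 0.81 [ 516.  -318.3  106.9]
rack_bar side 0.79 [ 351.1 -167.8  106.3]
hook_arm side 0.29 [422.6 -19.7   1.4]
```

View pics/s5c.png

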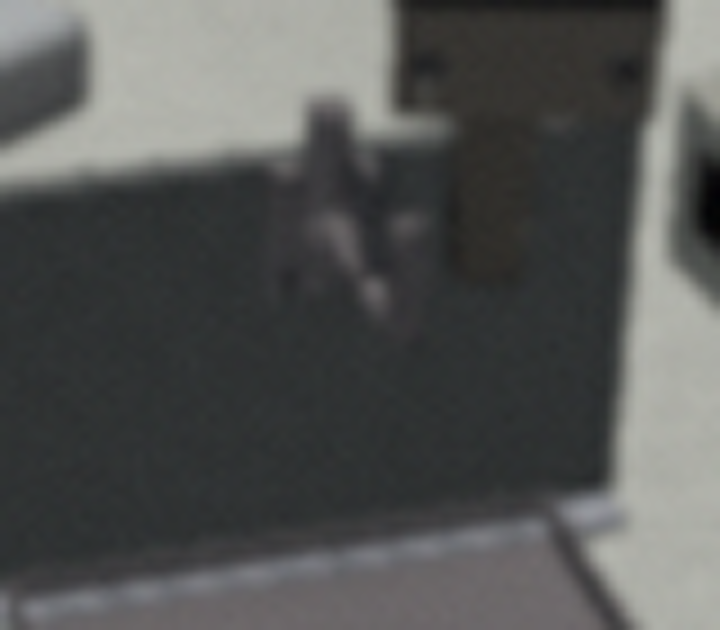

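View pics/t5c.png

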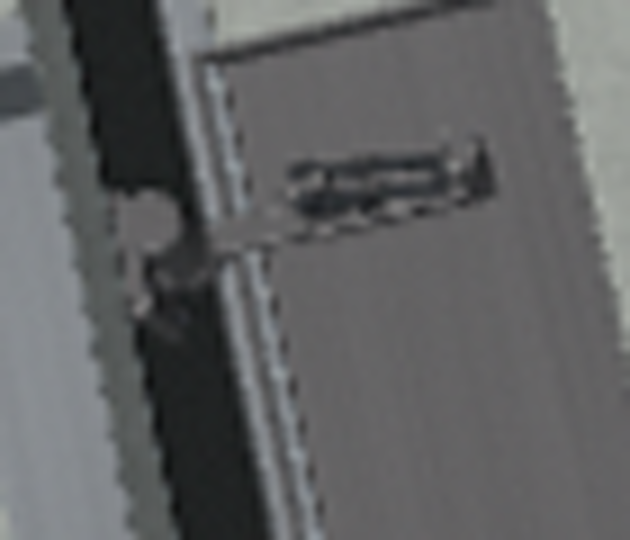

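View pics/t5.png

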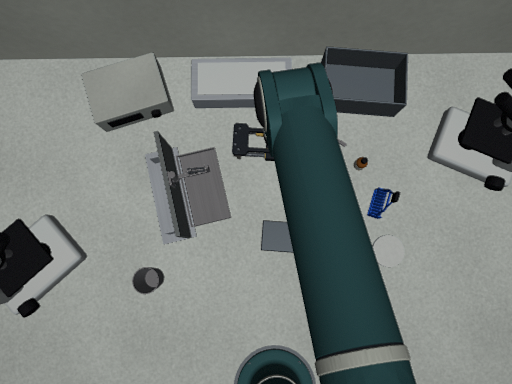

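```bash
python3 - <<'E'
from h import *
np.set_printoptions(precision=1,suppress=True)
u=np.array([np.cos(np.radians(282.3)),np.sin(np.radians(282.3))])
L=onz((205.9,167.9),"top",206);d=L[:2]-HX;print(L,d@u,d@[-u[1],u[0]])
L=onz((224+405.5/9-.5,120+220/9-.5),"side",206);d=L[:2]-HX;print(L,d@u,d@[-u[1],u[0]])
# model lug overlays
for S in (6,10,14): print(S,[((proj(hookpt(np.pi/2,x,y,206),"top")-[155,150]+.5)*9).round(0) for x in (74+S,82+S) for y in (-6,6)],[((proj(hookpt(np.pi/2,82+S,y,z),"side")-[224,120]+.5)*9).round(0) for z in (206,160) for y in (-6,6)])
im=cv2.imread("pics/side0.png")
cv2.imwrite("pics/r1.png",cv2.resize(im[235:310,195:260],None,fx=8,fy=8,interpolation=2))
im=cv2.imread("pics/top0.png")
cv2.imwrite("pics/r2.png",cv2.resize(im[195:245,325:370],None,fx=11,fy=11,interpolation=2))
E
```

```text
[590.3 167.7 206. ] 88.11603197549148 -5.561038040301189
[596.5 169.1 206. ] 88.10559914280351 0.7221719195151984
6 [array([434., 174.]), array([425., 132.]), array([463., 167.]), array([453., 126.])] [array([386., 222.]), array([421., 218.]), array([381., 343.]), array([415., 338.])]
10 [array([448., 170.]), array([439., 129.]), array([477., 164.]), array([468., 123.])] [array([390., 228.]), array([424., 224.]), array([385., 349.]), array([419., 344.])]
14 [array([463., 167.]), array([453., 126.]), array([491., 161.]), array([482., 119.])] [array([393., 234.]), array([428., 229.]), array([389., 355.]), array([422., 350.])]
```

View pics/r1.png

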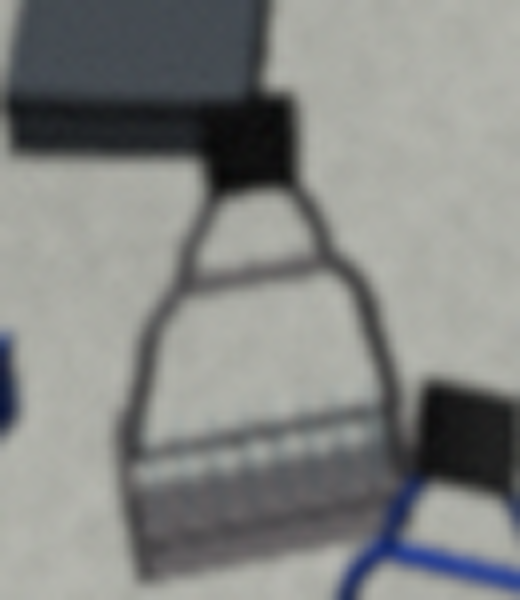

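View pics/r2.png

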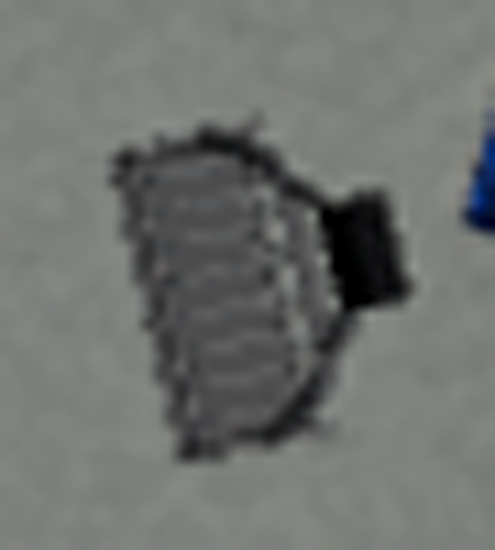

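```bash
python3 - <<'E'
from ov import *
np.set_printoptions(precision=1,suppress=True)
u=lambda x,y:(325+(x+.5)/11-.5,195+(y+.5)/11-.5)
v=lambda x,y:(195+(x+.5)/8-.5,235+(y+.5)/8-.5)
def ang(a,b): d=(b-a)[:2];return np.degrees(np.arctan2(d[1],d[0])),np.linalg.norm(d)
print("base/rim top",ang(onz(u(118,165),"top",0),onz(u(188,450),"top",0)))
a,b=onz(v(188,287),"side",106),onz(v(328,262),"side",106);print("bar side",a,b,ang(a,b),(a+b)/2)
a,b=onz(v(150,575),"side",0),onz(v(408,510),"side",0);print("base side",ang(a,b))
# grip top quad in top: z=172 corners
q=[onz(u(*p),"top",172) for p in ((385,192),(408,297))];print("grip far edge",ang(*q),q)
print("grip centre top z157",onz(u(368,250),"top",160))
print("grip side",onz(v(253,140),"side",157))
H=lambda dx,dy:(lambda X:hookpt(np.pi/2,X[0],X[1],X[2])+[dx,dy,0])
S=10
s=box(H(0,0),(74+S,82+S),(-6,6),(160,206),(0,255,0))+box(H(0,0),(0,82+S),(-6,6),(160,168),(255,200,0))
over("pics/t5.png","top",155,145,225,210,9,s,"pics/o_t5.png");over("pics/s5.png","side",224,120,304,190,9,s,"pics/o_s5.png")
E
```

```text
base/rim top (np.float64(-168.85423138468025), np.float64(79.2482779752929))
bar side [ 447.4 -221.2  106. ] [ 486.6 -214.4  106. ] (np.float64(9.967606261910538), np.float64(39.744050610678386)) [ 467.  -217.8  106. ]
base side (np.float64(13.454299641595975), np.float64(79.31275555041074))
grip far edge (np.float64(-170.81223658365604), np.float64(24.6102128447842)) [array([ 477.2, -217.8,  172. ]), array([ 452.9, -221.8,  172. ])]
grip centre top z157 [ 464.7 -216.5  160. ]
grip side [ 467.1 -215.5  157. ]
```

View pics/o_t5.png

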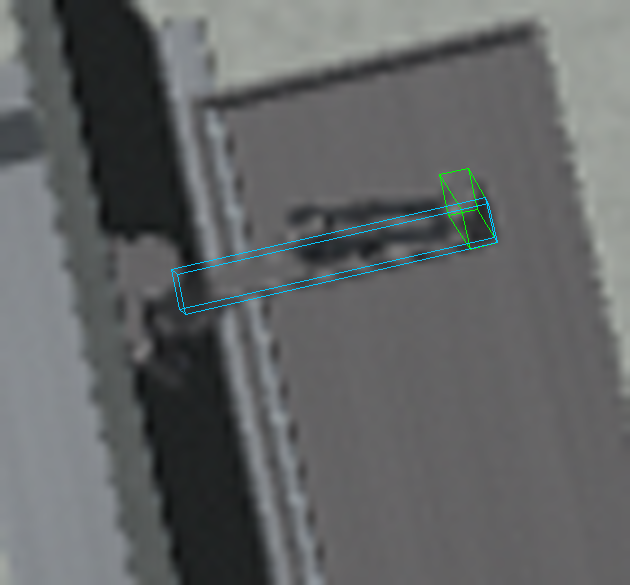

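View pics/o_s5.png

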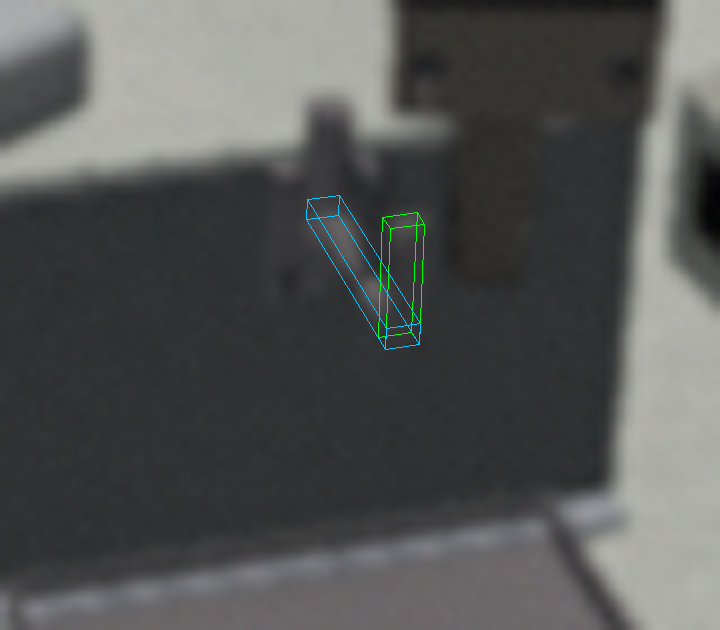

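Lug overlay fits in both views: S ≈ 10 mm, hook out straight. The rack grip is at (465.5, -216), yaw ≈ 11°; both views agree. Now the grasp.

```bash
python3 - <<'E'
from h import *
np.set_printoptions(precision=2,suppress=True)
ph=11
j=list(robot.observe()["joints"])
grip(0.55,40)
j[0]=.38;j[1]=.25;j[2]=0;j[3]=1.9;j[4]=0;j[5]=1.05;j[6]=.6
p=[465.5,-216,250]
robot.goto_joints(j);s=robot.observe();print(s["t"],s["tcp_pos"],s["grip_width"])
robot.movep(p,list(rv(ph)));s=robot.observe();print(s["t"],s["tcp_pos"],s["joints"])
robot.servo_line([465.5,-216,190],feed=150)
im=snap("side","s6");crop(im,"s6c",180,190,280,320,5)
s=robot.observe();print(s["t"],s["tcp_pos"],s["contact_force"])
E
```

```text
18.15 [ 457.67 -217.37  222.9 ] 0.547805837303095
18.4 [ 467.55 -214.68  251.9 ] [ 0.37  0.2  -0.    1.89 -0.    1.05  0.56]
19.0 [ 466.13 -216.08  190.51] [ 0.41 -0.38  0.67]
```

View pics/s6c.png

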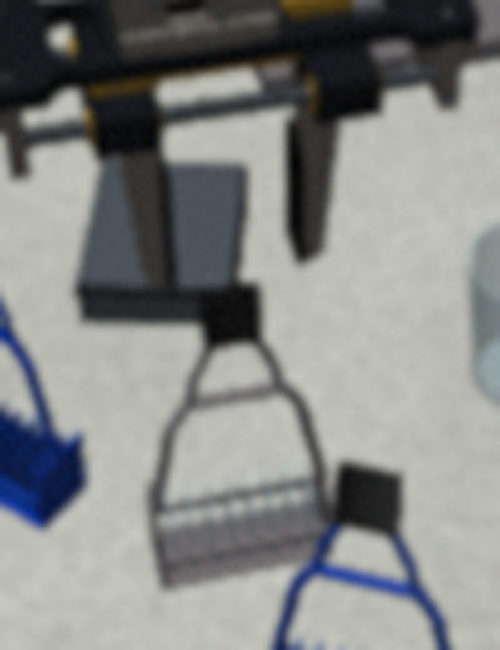

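Fingers are centred over the grip (crop (160,285) and (305,255), grip (232,313)). Descending.

```bash
python3 - <<'E'
from h import *
np.set_printoptions(precision=2,suppress=True)
robot.servo_line([465.5,-216,140],feed=100)
s=robot.observe();print(s["t"],s["tcp_pos"],s["contact_force"])
grip(0.0,40)
s=robot.observe();print(s["t"],s["tcp_pos"],s["contact_force"],s["grip_width"]*92)
robot.servo_line([465.5,-216,275],feed=150)
robot.hold(.2)
s=robot.observe();print(s["t"],s["tcp_pos"],s["contact_force"],s["grip_width"]*92)
im=snap("side","s7");crop(im,"s7c",170,160,290,320,4)
im=snap("top","t7");crop(im,"t7c",300,140,440,280,4)
E
```

```text
19.65 [ 465.93 -216.17  140.52] [-0.45  0.46  0.36]
20.1417 [ 465.48 -216.15  140.28] [-1.19  0.04  1.76] 25.988175617398124
21.3917 [ 465.1  -215.83  274.11] [ 0.88 -0.15 -3.46] 25.44098172903117
```

View pics/s7c.png

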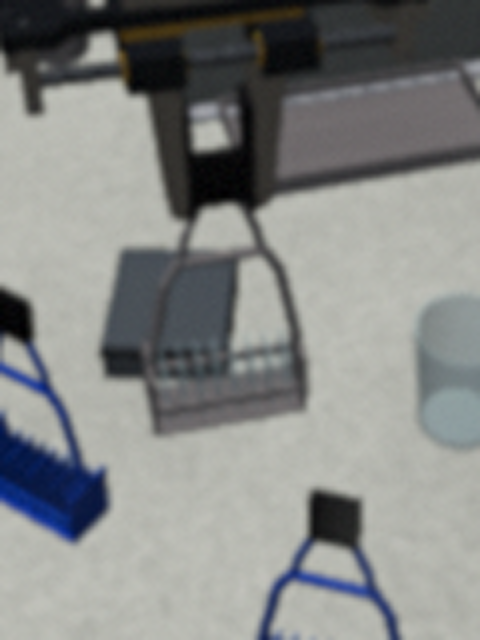

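View pics/t7c.png

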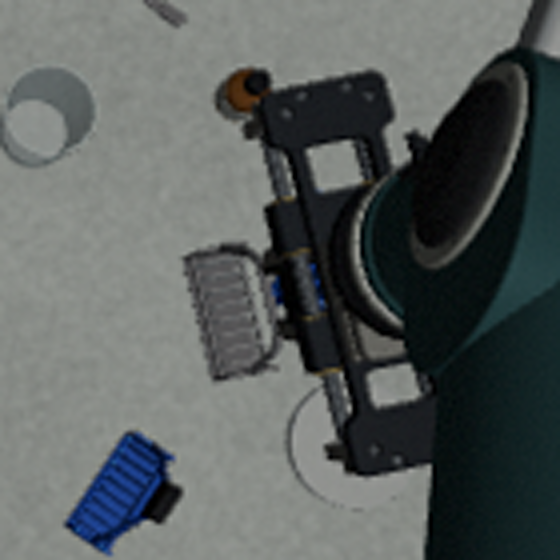

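```bash
cat > hg.py <<'E'
from h import *
np.set_printoptions(precision=2,suppress=True)
U=np.array([np.cos(np.radians(282.3)),np.sin(np.radians(282.3)),0]);V=np.array([-U[1],U[0],0])
def F(n=5,dt=.03):
    a=[]
    for _ in range(n): robot.hold(dt);a.append(robot.observe()["contact_force"])
    f=np.mean(a,0);return np.array([f@U,f@V,f[2]])
OFF=34.3
def bt(x,zb,y=0): return list(hookpt(np.pi/2,x,y,zb+OFF))
def st():
    s=robot.observe();p=np.array(s["tcp_pos"]);d=p-np.r_[HX,0];return s["t"],np.array([d@U,d@V,p[2]-OFF])
E
python3 - <<'E'
from hg import *
print(kin.ik(bt(165,217),list(rv(12.3))))
robot.servo_line(bt(165,240),feed=200,rotation=list(rv(12.3)))
robot.servo_line(bt(165,217),feed=100)
robot.hold(.2);print(st(),F(8))
im=snap("side","s8");crop(im,"s8c",210,90,320,230,4)
im=snap("top","t8");crop(im,"t8c",150,110,270,230,5)
E
```

```text
[-0.05  0.4  -0.2   1.63  0.09  1.12 -0.06]
(23.9417, array([165.04,   0.39, 217.71])) [-0.   -0.02 -2.87]
```

View pics/s8c.png

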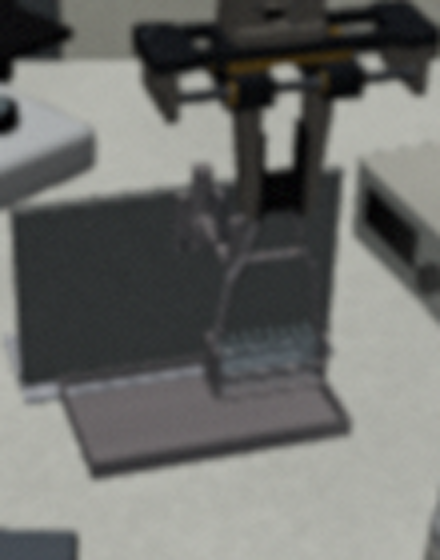

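View pics/t8c.png

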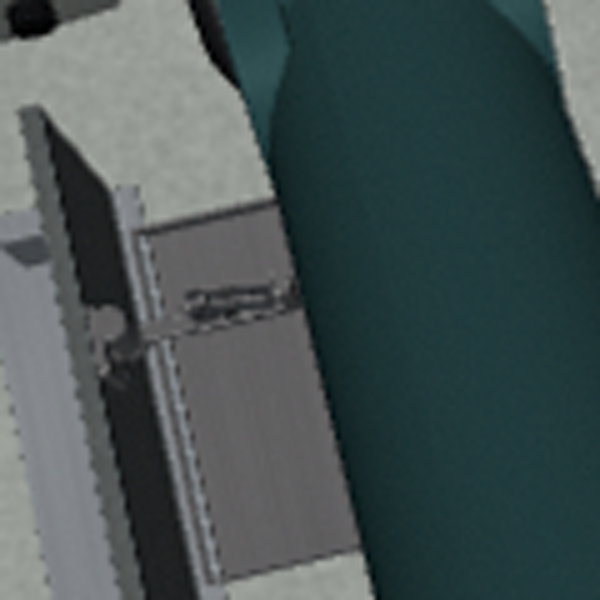

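```bash
python3 - <<'E'
from hg import *
print(((proj(hookpt(np.pi/2,165,0.4,217.7),"side"))-[210,90]+.5)*4)
robot.servo_line(bt(112,217),feed=100)
print(st(),F(4))
im=snap("side","s9");crop(im,"s9c",225,110,305,200,7)
E
```

```text
[270.85 255.33]
(24.9917, array([112.52,   0.03, 216.97])) [ 0.61 -0.42 -3.31]
```

View pics/s9c.png

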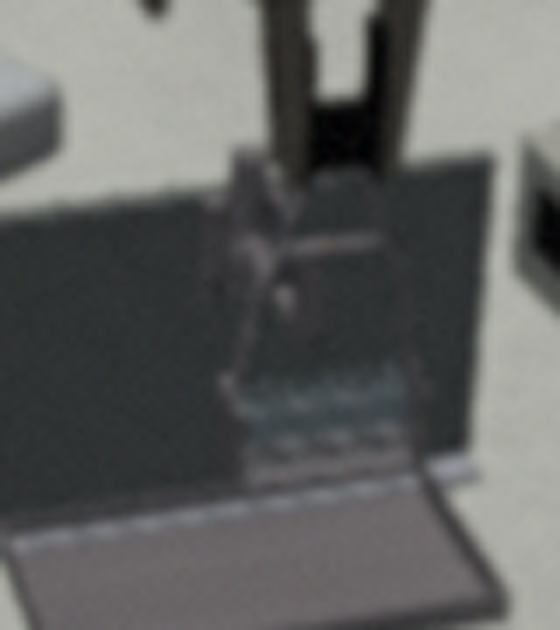

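```bash
python3 - <<'E'
from hg import *
b=F(4)
for x in (100,90,83,76):
    robot.servo_line(bt(x,217,-1.5),feed=60);f=F(3);print(st(),f)
    if abs(f[0]-b[0])>4 or abs(f[2]-b[2])>4: print("CONTACT");break
im=snap("side","s10");crop(im,"s10c",225,110,305,200,7)
E
```

```text
(25.7583, array([ 99.97,  -1.48, 217.01])) [ 0.26  0.43 -2.84]
(26.175, array([ 90.01,  -1.49, 216.98])) [ 0.19 -0.19 -3.63]
(26.5417, array([ 82.99,  -1.51, 216.97])) [ 0.24 -0.32 -3.49]
(26.9083, array([ 75.98,  -1.5 , 216.99])) [ 0.05 -0.07 -3.17]
```

View pics/s10c.png

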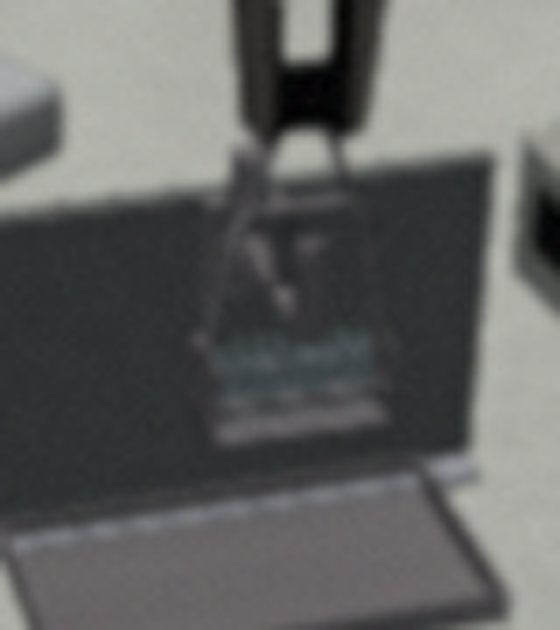

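Bar centre is at crop (300,203) and the lug top at (309,245). Allowing for perspective, the bar is laterally aligned and just inside the lug. Lowering beside the lug, then feeling outward.

```bash
python3 - <<'E'
from hg import *
b=F(8);print(b)
ok=True
for z in (211,207,204,201,198):
    robot.servo_line(bt(76,z,-1.5),feed=40);f=F(4)-b;print(st(),f)
    if abs(f[0])>3 or abs(f[2])>2.5: ok=False;print("CONTACT");break
if ok:
    for x in np.arange(77,88,1.0):
        robot.servo_line(bt(x,198,-1.5),feed=15);f=F(4)-b;print(st()[1],f)
        if f[0]<-2.5: break
    print(st())
E
```

```text
[ 0.05  0.17 -3.28]
(27.6583, array([ 76.  ,  -1.43, 211.01])) [ 0.25 -0.06 -0.13]
(28.0417, array([ 75.97,  -1.47, 207.02])) [ 0.12 -0.08  0.34]
(28.425, array([ 75.97,  -1.49, 204.  ])) [0.21 0.2  0.08]
(28.8083, array([ 76.  ,  -1.49, 201.01])) [-0.    0.17  0.28]
(29.1917, array([ 76.01,  -1.49, 198.  ])) [ 0.35 -0.6   0.16]
[ 77.    -1.49 198.03] [-0.38 -0.08 -0.05]
[ 77.98  -1.5  198.02] [-0.15 -0.27  0.24]
[ 79.    -1.48 198.02] [-0.1  -0.48 -0.13]
[ 80.03  -1.49 198.01] [-0.37 -0.26 -0.29]
[ 81.02  -1.48 198.02] [-0.61  0.    0.23]
[ 81.95  -1.52 198.  ] [-0.03 -0.06  0.46]
[ 82.31  -1.52 198.01] [-2.7  -0.02 -0.1 ]
(31.875, array([ 82.31,  -1.52, 198.01]))
```

```bash
python3 - <<'E'
from hg import *
robot.servo_line(bt(81.8,198,-1.5),feed=15)
b=F(8);print(b)
for z in [194,190]+list(np.arange(188,173,-1.0)):
    robot.servo_line(bt(81.8,z,-1.5),feed=30);f=F(3)-b;t,p=st();print(z,"%.2f"%t,p,f)
    if abs(f[0])>5 or f[2]>12: print("STOP");break
E
```

```text
[-1.11 -0.09 -3.29]
194 32.77 [ 81.94  -1.64 193.82] [ 0.91 -0.12  0.55]
190 33.16 [ 81.92  -1.54 189.92] [ 1.    0.14 -0.15]
188.0 33.51 [ 81.88  -1.52 187.96] [1.22 0.29 0.48]
187.0 33.86 [ 81.88  -1.46 187.01] [ 1.3   0.1  -0.25]
186.0 34.21 [ 81.84  -1.39 186.13] [1.18 0.27 0.25]
185.0 34.56 [ 81.81  -1.3  185.49] [ 1.4  -0.5   4.25]
184.0 34.91 [ 81.62  -1.23 184.21] [ 0.95 -0.18  5.12]
183.0 35.26 [ 82.02  -1.37 182.95] [1.26 0.65 4.56]
182.0 35.61 [ 81.99  -1.48 181.91] [1.59 0.81 4.17]
181.0 35.96 [ 81.95  -1.52 180.92] [2.01 0.94 3.7 ]
180.0 36.31 [ 81.92  -1.58 179.88] [1.85 0.41 3.89]
179.0 36.66 [ 81.97  -1.54 178.89] [2.73 1.45 4.01]
178.0 37.01 [ 81.88  -1.55 177.88] [2.9  0.31 2.82]
177.0 37.36 [ 81.91  -1.55 176.88] [2.95 0.76 3.29]
176.0 37.71 [ 81.88  -1.52 175.88] [3.25 1.06 2.77]
175.0 38.06 [ 81.08  -2.09 174.37] [1.34 0.04 0.26]
174.0 38.41 [ 81.75  -1.53 173.91] [1.53 0.07 0.15]
```

The gate took about 5 N and snapped clear at z≈175. Now down to the seat.

```bash
python3 - <<'E'
from hg import *
for z in np.arange(173,165,-.5):
    robot.servo_line(bt(81.8,z,-1.5),feed=20);f=F(3);t,p=st();print(z,"%.2f"%t,p,f)
    if f[2]>0.5: print("STOP");break
im=snap("side","s11");crop(im,"s11c",225,110,305,220,6)
E
```

```text
173.0 38.76 [ 81.81  -1.5  172.99] [-0.32 -0.25 -3.03]
172.5 39.11 [ 81.82  -1.48 172.49] [-0.33 -0.27 -2.88]
172.0 39.46 [ 81.79  -1.5  172.  ] [ 0.35 -0.43 -2.47]
171.5 39.81 [ 81.79  -1.49 171.51] [ 0.35 -0.21 -3.06]
171.0 40.16 [ 81.79  -1.5  171.  ] [ 0.03  0.29 -3.43]
170.5 40.51 [ 81.8   -1.42 170.66] [ 0.03 -0.19 -1.64]
170.0 40.86 [ 81.81  -1.36 170.39] [ 0.29 -0.98  1.57]
STOP
```

View pics/s11c.png

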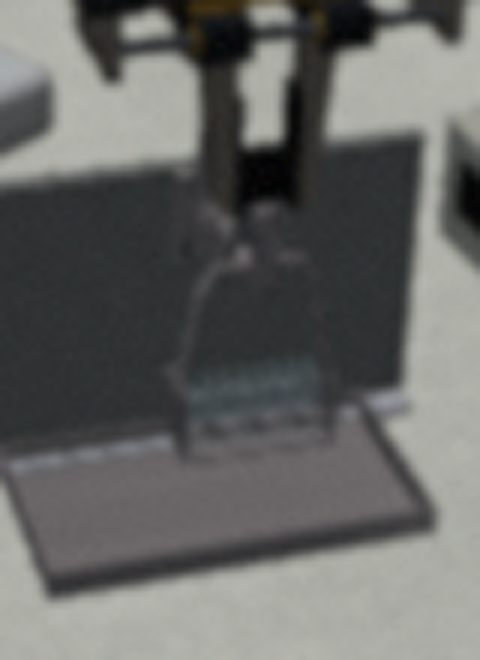

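```bash
python3 - <<'E'
from hg import *
robot.servo_line(bt(81.8,170.6,-1.5),feed=20);print(F(3))
grip(0.5);print(st(),F(4))
robot.servo_line(bt(81.8,215,-1.5),feed=80);print(st(),F(4))
robot.servo_line(bt(81.8,300,-1.5),feed=200)
j=list(robot.observe()["joints"]);j[0]+=.45;robot.goto_joints(j)
robot.hold(.2);print(st()[0],F(4))
im=snap("side","s12");crop(im,"s12c",225,110,305,220,6)
im=snap("top","t12");crop(im,"t12c",150,140,230,220,7)
for n,c in (("rack_bar","top"),("rack","top"),("rack_bar","side"),("rack_grip","side"),("rack","side")):
    for d in viewer.pinpoint(n,c):
        w=cam2w(d["at"],c)
        if w[1]>0: e=w-np.r_[HX,0];print(n,c,d["confidence"],w,e@U,e@V)
E
```

```text
[ 0.71 -0.09 -0.61]
(41.7417, array([ 81.78,  -1.46, 170.63])) [ 0.15 -0.09 -0.02]
(42.5833, array([ 81.87,  -1.7 , 214.95])) [ 0.27 -0.12  0.06]
44.5583 [ 0.04 -0.28 -0.06]
rack_bar top 0.78 [594.39 176.37 174.9 ] 80.53294205802725 0.2364593541246529
rack top 0.9 [592.96 172.83  63.41] 83.68886531630953 -1.9090252561258425
rack_bar side 0.73 [598.84 172.15 169.29] 85.59679517329066 3.689932344739381
rack_grip side 0.71 [595.53 176.05 222.63] 81.0836500065667 1.2825795896756218
rack side 0.64 [592.86 174.93  64.39] 81.61379977430589 -1.5596225720265322
```

View pics/s12c.png

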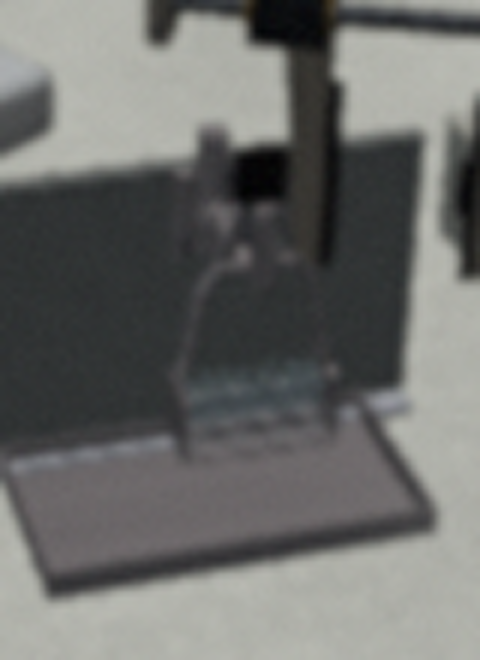

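View pics/t12c.png

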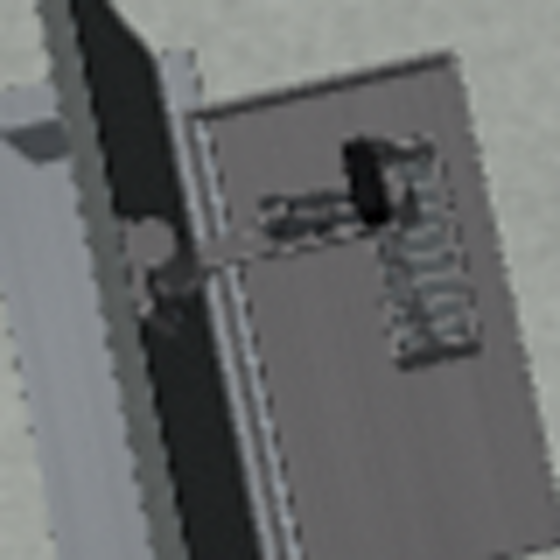

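View pics/s12.png

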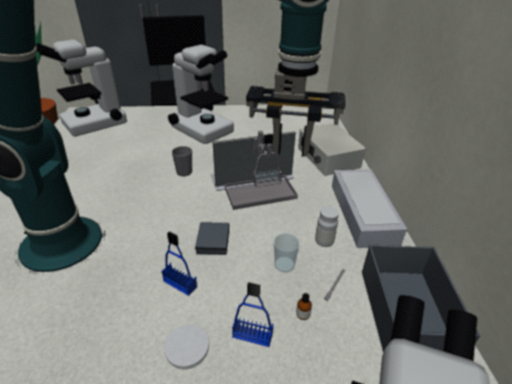

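```bash
python3 - <<'E'
from hg import *
robot.job_done();print(robot.observe()["t"])
E
```

```text
the job is handed in; nothing more can be done
the job is handed in; nothing more can be done
```

I swung the hook out and hung the grey steel rack on it, bar on the seat, then let go and handed the job in at about 45 s. No verdict is reported.

- **Hook:** I pushed it out with the shut fingers until they met firm resistance of about 12 N at the expected angle. The model overlay in both views then showed it standing straight out, with S about 10 mm.
- **Rack:** I gripped it by its black grip, brought the loop over the lug and felt the lug's inner face at about 2.7 N. I pressed the bar down along it; the gate pushed back with at most about 5 N and the load dropped suddenly near 175 mm. The bar then met the seat at about 171 mm, where it should be.
- **Last checks:**
  - The rack hangs upright and still.
  - The networks put the bar 81–86 mm out, 169–175 mm above the bench and within 4 mm of the arm's middle.
  - The hand's contact force read about zero once clear, and the bystanders looked unmoved in the side view.
- **Limits and disagreements:** I could not see the gate clearly, so that it is shut rests on that sudden force drop. The side camera read sideways positions about 3 mm off from the arm, so I lined the bar up against the lug within one picture instead.

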